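# Tip the red angle bracket over and square it to the stop bar

### The arm

A 6-joint arm with a two-finger parallel gripper is mounted at the origin on the work surface. World frame = base frame: x ahead of the robot, y to its left, z up, the work surface at z = 0. Lengths are in m, angles in degrees, forces in N, time in s.
With the tool pointing down it reaches from about 0.25 to 0.725 m from the base axis. Payload 9.7 kg.
Tool frame: the origin (TCP) lies at the very end of the fingers, on their centre line; the grasp point (between the pads) lies 19 mm behind it; z points along the fingers, y is the direction in which the jaws open and shut (so a half turn about z gives the same grasp; the last joint's range is limited). The gripper opens to 85 mm and grips with 20 to 120 N. Pads are 22 mm wide; open, the fingers measure 114 mm over their backs; the gripper's body (76 mm by 85 mm) begins 54 mm behind the grasp point. The pads swing forward as they close: fully open they stand 13 mm farther back than shut.
Start: joints at [66.291, 4.979, 10.078, 95.1, 0, 90], TCP at [0.221, 0.504, 0.231] pointing down, gripper open.
Joint ranges: [-179.16, 179.16], [-48.56, 103.87], [-65.8, 70.77], [-126.05, 130.52], [-82.76, 87.17], [-180, 180]. Speed limits (degrees/s): [127.2, 127.2, 147.25, 180, 180, 180].

### API

Orientations are given as [roll, pitch, yaw] about the fixed x, y, z axes, in that order (R = Rz(yaw) Ry(pitch) Rx(roll)).
In Python, from workcell import bot gives the robot as it stands. The module is installed in compiled form; this text tells all that it offers.
- The arm moves only by the tool step_arm, never from a script. Its arguments are lists of equal length, an entry for each row: "dr": the turn, a rotation vector about the tool's x, y, z in rad, a list of three; "xyz": the shift along the tool's x, y, z in units of 40 mm (1.0 is 40 mm), a list of three; "gripper": the opening, from 0 (shut) to 1 (fully open). In form: {"dr": [[wx, wy, wz], ...], "xyz": [[x, y, z], ...], "gripper": [gripper, ...]}. A call has exactly 8 rows; each row is the pose to reach, as a shift and turn from the pose commanded when the call began, along the tool's axes at that moment; what a row does not reach only later rows make up. A row lasts 1/10 s, in which the tool goes at most 50 mm and 8.59 degrees, less where a joint would pass 70% of its speed; a pose out of reach is approached as far as the arm can. A call with a gripper value outside its range is refused whole. The fingers move at their own pace and stop on an object; "squeeze" is the grip in N (left out, the last holds). Time passes only in rows, so rows that repeat a pose let the fingers close, or fill a call up. It gives the time, the measured TCP pose, the force and the opening at its end, in the units of the state.
- bot.get_obs(): the state, without advancing time (a new reading comes with each control period).
- bot.camera(name): name is "scene" or "top" or "wrist"; returns a dict with "image" (480x640x3 uint8, red, green, blue), "camera_matrix" (3x3 intrinsics, pixels), "R" (3x3) and "t" (3): a world point X has camera coordinates R X + t. Camera axes: x right, y down, z forward; pixel columns grow to the right and rows downward; lengths in m; the calibration is good to about 2 mm. A picture is of the moment at which its call begins. There is no depth.
- bot.job_done(): hands the job in, once; it reports no verdict.
Trained networks look in a picture, given as the dict that the camera call returned (one of the last four; its "shot" number tells which), for a name from the list of things; names that differ only in an ending like _2 or _b are one class to them, and where a whole thing is asked for, a point or a joint stands for the part that bears it (a point fixed in the world has none). Each returns a list of dicts, best first, with "p" (0 to 1); they miss things now and then, are a little off and sometimes report something else, mostly with a low value. They report only what shows in the picture. A call takes as long as a camera call. They do not tell look-alikes from the thing itself.
- bot.regions_of(picture, thing): "region" (480x640 bool, what is visible of it) and "box" ([centre column, centre row, width, height] in pixels, round what is visible of it).
The state is a dict: "time": time; "q": joint angles; "qd": joint speeds; "joint_efforts": joint torques, N m; "ee_pos": TCP position; "tcp_rot": TCP orientation; "wrist_force": force on the tool from outside, world axes, zero at the start; "torque": the same for the moment, N m; "opening": finger opening in m.
Only numpy, scipy, OpenCV 4.12 (cv2) and the standard library are available. Lean on these libraries where they do the work, as an engineer would, in place of code of your own. Each camera call takes 0.05 s, during which the arm holds its last target.

### The job

Two steel angle brackets stand on their short legs in front of the yellow stop bar on the welding table. Without picking it up, push the red bracket over towards the stop bar so that it comes to rest on its long leg, then push it along the table until the end of that leg sits square and flush against the stop bar with its whole width. Leave the bare-metal bracket, the tape, the jar and the hammer alone.

Things in the scene. Friction and masses are not known exactly. Their poses are not given: they have to be found in the camera images.
- stop_bar: Yellow steel angle bar bolted to the table, 320 mm long (its own y), 40 mm high, upright leg 5 mm thick; bolted foot 5 mm thick reaching 40 mm behind the face (+x), bolt heads to 17 mm high. Origin: middle of its working face, at table level. The working face is its own plane x = 0 and looks along its own -x, where the brackets stand; z up.
- red_bracket: Red L-shaped steel bracket, loose, 0.5 to 0.72 kg, 60 mm wide (own y), legs 8 mm thick. Origin: on the outer corner (heel) edge, mid-width, at table level. Long leg: 110 mm along own +z (up at the start), outer face x = 0 towards the bar, inner face x = -8 mm. Short leg: 60 mm along own -x, flat on the table, away from the bar. Heel 165 to 205 mm from the bar, turned up to 0.2 rad to it.
- red_bracket_end (a point): Middle of the end face of the red bracket's long leg, 110 mm from the heel along own z, own x = -4 mm: 110 mm high at the start, 4 mm when it lies. The bracket tips about its heel towards own +x, goes over balance at about 20 degrees, then falls by itself on to the long leg: own z level towards the bar, short leg up 60 mm high, own x down.
- bare_bracket: Bystander: an equal bracket of bare light-grey metal, standing beside the red one, centres about 140 mm apart (120 at least); same origin and axes. Either may be on either side.
- tape: Bystander: green roll of tape lying flat behind the stop bar, 100 mm across, 25 mm high; origin under its centre.
- paste: Bystander: blue jar with yellow lid behind the stop bar, 64 mm across, 85 mm high; origin under its centre.
- hammer: Bystander: hammer lying on the table to the robot's right, 250 mm long; origin at table level near its middle, handle towards its own -x.
Mind the look-alikes: they are no part of the job. Several things look just like the red_bracket: the one meant starts farthest to the robot's left.

How it is judged (in metres and radians):
On the way, in this order (a step that is already met when the one before it is completed fails the run):
1. the red bracket has been tipped over and lies on its long leg, not yet at the stop bar (angle between red_bracket's own x axis and vertical above 3.04 rad and height (world z) of red_bracket below 0.006 m and height (world z) of red_bracket_end below 0.01 m and linear speed of red_bracket below 0.02 m/s and angular speed of red_bracket below 0.1 rad/s and x of red_bracket_end in the frame of stop_bar below -0.015 m), for 0.2 s.
2. the end of its long leg is flush against the stop bar (angle between red_bracket's own x axis and vertical above 3.04 rad and height (world z) of red_bracket below 0.006 m and height (world z) of red_bracket_end below 0.01 m and x of red_bracket_end in the frame of stop_bar between -0.004 and 0.003 m and y of red_bracket_end in the frame of stop_bar between -0.135 and 0.135 m and angle between the z axis of red_bracket and the x axis of stop_bar, either way round below 0.06 rad), for 0.2 s.
At the end, for the whole second after the job is handed in: The red bracket lies at rest on its long leg with the short leg up, the end of the long leg within 4 mm of the stop bar's face, squared to it within 0.06 rad, with its whole width on the bar (all of step 2 and linear speed of red_bracket below 0.02 m/s and angular speed of red_bracket below 0.1 rad/s); the robot touches nothing.
It fails at once if the red bracket's heel edge is lifted more than 20 mm off the table (picked up or carried) (height (world z) of red_bracket above 0.02 m).
It fails at once if the bare bracket is moved more than 10 mm or tipped (distance of bare_bracket from where it was at the start of the episode above 0.01 m or angle between bare_bracket's own z axis and vertical above 0.15 rad).
It fails at once if the tape, the jar or the hammer is moved more than 15 mm (distance of any of tape, paste, hammer from where it was at the start of the episode above 0.015 m).
It also fails if it takes over 51 s, if anything falls off the work surface, if the arm or the gripper's body presses on something with over 40 N, if the wrist force passes 120 N, or if a joint passes its speed limit or range.

## Working session

There is one attempt and no reset: what is moved stays moved. The work goes in short steps, Python scripts to look and compute and a tool call to move; the robot and the scene stay as the last step left them, time stands still between calls to the robot, and variables do not carry over. Pictures are saved under pics/ and viewed, and the job is handed in when it is done.

Besides the shell and the picture viewer there is one more tool, called after "Request:" as name(argument=value, ...) on one line, values as JSON. step_arm: Moves the arm, as the interface text tells. Its arguments: {"type":"object","properties":{"dr":{"type":"array"},"xyz":{"type":"array"},"gripper":{"type":"array"},"squeeze":{"type":"number"}},"required":["dr","xyz","gripper"]}

```bash
mkdir -p pics; python3 - <<'E'
from workcell import bot
import cv2,numpy as np
o=bot.get_obs()
print(o['time'],o['ee_pos'],o['tcp_rot'],o['wrist_force'],o['opening'])
for n in ['scene','top']:
    c=bot.camera(n); cv2.imwrite(f'pics/{n}0.png',c['image'][:,:,::-1])
    print(n,c['camera_matrix'].tolist(),c['R'].tolist(),c['t'].tolist())
    for th in ['red_bracket','bare_bracket','stop_bar']:
        for r in bot.regions_of(c,th): print(th,r['p'],np.round(r['box']),r['region'].sum())
E
```

```text
0.0 [0.22104351 0.50336439 0.23058272] [-1.79923981e+02 -1.10398733e-03  1.56290949e+02] [-0.13792498  0.39969761  0.15825421] 0.08548343083840436
scene [[484.02837044885484, 0.0, 311.8156380914126], [0.0, 484.02837044885484, 237.28829839414053], [0.0, 0.0, 1.0]] [[-0.6612184362165453, 0.7501133248954616, 0.01096263753034586], [0.385642172372248, 0.3524021210222869, -0.8526974023573699], [-0.6434829403297023, -0.5595915876005186, -0.522290111519806]] [0.3895789956553423, -0.12466628716127788, 1.3833314385411517]
red_bracket 0.94 [230. 231.  39.  60.] 1187
red_bracket 0.82 [183. 257.  42.  64.] 1685
red_bracket 0.75 [278. 212.  36.  39.] 727
red_bracket 0.6 [277. 250.  34.  51.] 1338
bare_bracket 0.68 [337. 236.  35.  54.] 1114
stop_bar 0.86 [372. 311. 142.  80.] 4297
stop_bar 0.45 [435. 332.  58.  47.] 1597
top [[613.5662918438392, 0.0, 315.14322534186545], [0.0, 613.5662918438392, 238.89782584176046], [0.0, 0.0, 1.0]] [[-0.006832484983944117, -0.9998768608608659, 0.014127287919645374], [-0.9975415211280584, 0.00582982623977437, -0.06983499661010142], [0.06974403755492667, -0.014569702846469397, -0.9974585169241389]] [0.008672280369260611, 0.5975382383889488, 1.4985909203415038]
red_bracket 0.85 [403. 285.  24.  24.] 556
red_bracket 0.78 [414. 235.  30.  24.] 623
red_bracket 0.72 [362. 246.  33.  31.] 535
red_bracket 0.57 [409. 180.  36.  31.] 729
bare_bracket 0.73 [338. 297.  32.  28.] 579
stop_bar 0.76 [260. 251.  48. 130.] 2062
```

View pics/scene0.png

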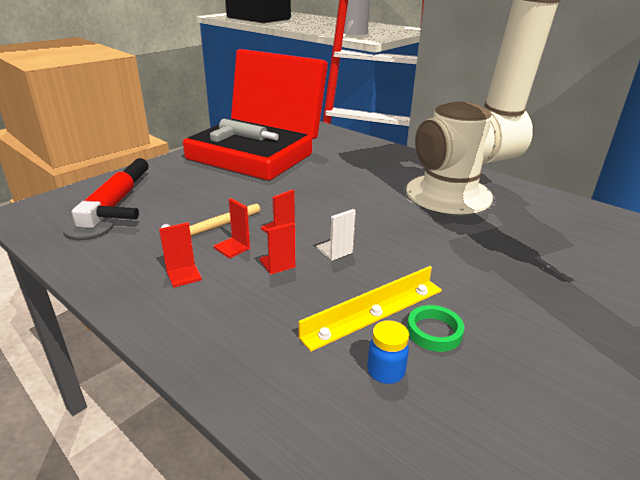

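View pics/top0.png

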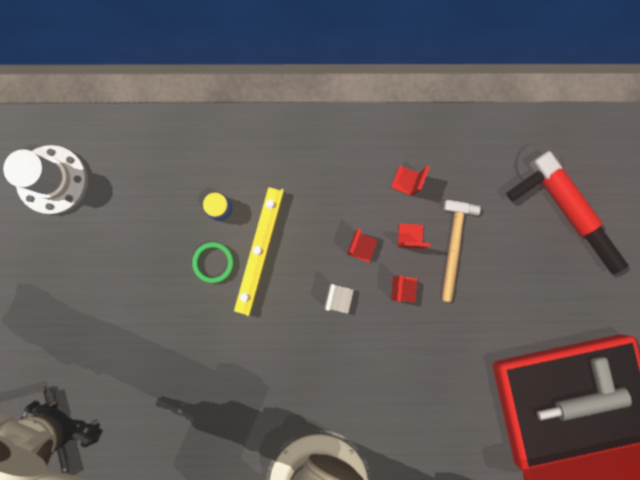

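Red candidates in the top view, where left is world +y (the robot's left): (362,246), (403,285), (414,235) and (409,180). The bracket at (362,246) is farthest left. It also stands next to the bare bracket with its long leg towards the bar, so it fits the description. I'll confirm it in an enlarged crop.

```bash
python3 - <<'E'
import cv2,numpy as np
a=cv2.imread('pics/top0.png')[200:340,220:440]; b=cv2.imread('pics/scene0.png')[180:360,200:460]
cv2.imwrite('pics/ctop.png',cv2.resize(a,None,fx=3.6,fy=3.6,interpolation=cv2.INTER_CUBIC))
cv2.imwrite('pics/csc.png',cv2.resize(b,None,fx=3,fy=3,interpolation=cv2.INTER_CUBIC))
E
```

```text
(no output)
```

View pics/ctop.png

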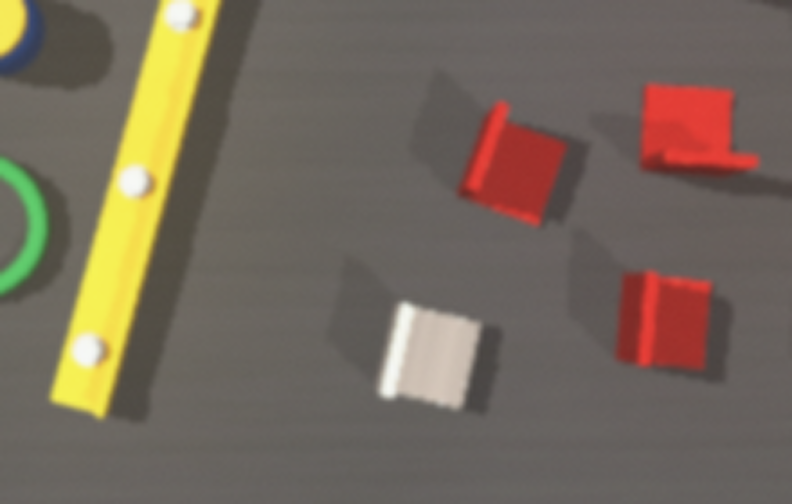

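View pics/csc.png

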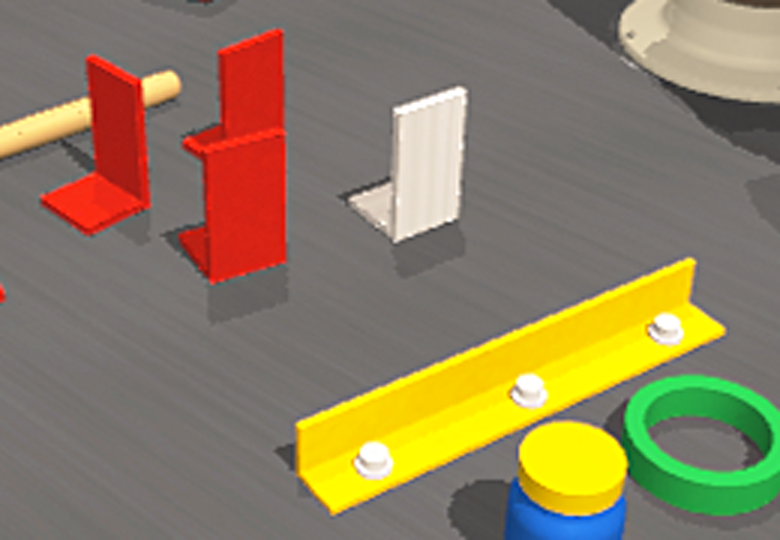

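The crop confirms it: the red bracket at top (362,246) / scene (278,250) stands beside the bare one, facing the yellow bar. Next I'll fit the poses.

```bash
cat > h.py <<'E'
import cv2,numpy as np
from scipy.optimize import minimize
S=8 # subpixel shift bits 3
def box(x0,x1,y0,y1,z0,z1):
    return np.array([[x,y,z] for x in(x0,x1) for y in(y0,y1) for z in(z0,z1)],float)
UP=[box(-.008,0,-.03,.03,0,.11),box(-.06,0,-.03,.03,0,.008)]
# lying: own z->level dir, own x down: local frame a=own z dir(level), c=-own x (up)
LY=[box(0,.11,-.03,.03,0,.008),box(0,.008,-.03,.03,0,.06)]
BAR=[box(0,.005,-.16,.16,0,.04),box(0,.04,-.16,.16,0,.005)]
def proj(c,X):
    X=X@np.array(c['R']).T+np.array(c['t']); p=X@np.array(c['camera_matrix']).T
    return p[:,:2]/p[:,2:]
def render(c,parts,p,win,k=4):
    x,y,th=p; R=np.array([[np.cos(th),-np.sin(th),0],[np.sin(th),np.cos(th),0],[0,0,1]])
    c0,c1,r0,r1=win; m=np.zeros(((r1-r0)*k,(c1-c0)*k),np.uint8)
    for b in parts:
        uv=proj(c,b@R.T+[x,y,0]); uv=((uv+.5-[c0,r0])*k-.5)
        h=cv2.convexHull(np.round(uv*8).astype(np.int32).reshape(-1,1,2))
        cv2.fillConvexPoly(m,h,255,shift=3)
    return cv2.resize(m,(c1-c0,r1-r0),interpolation=cv2.INTER_AREA)/255.
def colmask(img,kind):
    hsv=cv2.cvtColor(img,cv2.COLOR_RGB2HSV).astype(int); h,s,v=hsv[...,0],hsv[...,1],hsv[...,2]
    if kind=='red': return ((h<8)|(h>172))&(s>150)&(v>70)
    if kind=='yellow': return (h>18)&(h<35)&(s>120)&(v>100)
    if kind=='bare': return (s<60)&(v>140)
def fit(obs,parts,p0):
    # obs: list of (cam, mask, win, ignore(bool full) or None)
    def cost(p):
        t=0
        for c,m,w,ig in obs:
            c0,c1,r0,r1=w; d=abs(render(c,parts,p,w)-m[r0:r1,c0:c1])
            if ig is not None: d=d[~ig[r0:r1,c0:c1]]
            t+=d.sum()
        return t
    best=None
    for dth in(-.15,0,.15):
        q=np.array(p0)+[0,0,dth]
        for it in range(3):
            sim=np.array([q,q+[.01,0,0],q+[0,.01,0],q+[0,0,.08]])
            r=minimize(cost,q,method='Nelder-Mead',options=dict(initial_simplex=sim,xatol=1e-5,fatol=.01,maxiter=400)); q=r.x
        if best is None or r.fun<best.fun: best=r
    return best
def ray(c,u,v,z):
    R=np.array(c['R']);t=np.array(c['t']);K=np.array(c['camera_matrix'])
    d=R.T@np.linalg.solve(K,[u,v,1.]); o=-R.T@t; return o+d*(z-o[2])/d[2]
E
python3 - <<'E'
from h import *
from workcell import bot
ct=bot.camera('top'); cs=bot.camera('scene')
pb=ray(ct,270,252,0); pr=ray(ct,355,245,0); pm=ray(ct,332,297,0)
print(pb,pr,pm)
th0=np.pi/2
def fill(m,w):
    o=np.zeros_like(m);c0,c1,r0,r1=w
    x=cv2.morphologyEx(m[r0:r1,c0:c1].astype(np.uint8),cv2.MORPH_CLOSE,np.ones((9,9))); o[r0:r1,c0:c1]=x; return o
wt=(228,300,175,325); ws=(290,450,255,360)
yt=colmask(ct['image'],'yellow'); yt=fill(yt,wt)
ys=colmask(cs['image'],'yellow').copy(); ys=fill(ys,ws)
ig=np.zeros((480,640),bool); ig[315:,365:480]=1
th=th0+.25*0
for nm,ob in [('top',[(ct,yt,wt,None)]),('scene',[(cs,ys,ws,ig)])]:
    r=fit(ob,BAR,[pb[0],pb[1],th0-.25]); print('bar',nm,np.round(r.x,4),r.fun)
rt=colmask(ct['image'],'red'); rs=colmask(cs['image'],'red')
ig=np.zeros((480,640),bool); ig[:228]=1
for nm,ob in [('top',[(ct,rt,(340,388,220,270),None)]),('scene',[(cs,rs,(252,302,220,285),ig)])]:
    r=fit(ob,UP,[pr[0],pr[1],th0-.25]); print('red',nm,np.round(r.x,4),r.fun)
bt=colmask(ct['image'],'bare'); bs=colmask(cs['image'],'bare')
for nm,ob in [('top',[(ct,bt,(315,362,275,322),None)]),('scene',[(cs,bs,(310,362,200,268),None)])]:
    r=fit(ob,UP,[pm[0],pm[1],th0-.25]); print('bare',nm,np.round(r.x,4),r.fun)
for c,n in((ct,'t'),(cs,'s')):
    pass
# hammer & other red positions
for u,v in[(403,285),(414,235),(409,180),(460,207),(447,300)]: print(u,v,np.round(ray(ct,u,v,0.02),3))
E
```

```text
[0.5668102  0.11785531 0.        ] [ 0.58309319 -0.09540271  0.        ] [ 0.45348473 -0.03648561  0.        ]
bar top [0.5656 0.1266 1.2998] 88.8156862745098
bar scene [0.5648 0.1246 1.2999] 264.79607843137256
red top [ 0.5888 -0.0838  1.208 ] 49.811764705882354
red scene [ 0.5882 -0.086   1.2418] 57.364705882352936
bare top [ 0.4572 -0.0237  1.3303] 34.2078431372549
bare scene [ 0.4561 -0.0251  1.3141] 43.04705882352941
403 285 [ 0.482 -0.211  0.02 ]
414 235 [ 0.606 -0.241  0.02 ]
409 180 [ 0.744 -0.231  0.02 ]
460 207 [ 0.675 -0.357  0.02 ]
447 300 [ 0.445 -0.32   0.02 ]
```

```bash
cat > g.py <<'E'
import numpy as np,sys
from scipy.spatial.transform import Rotation as Ro
from workcell import bot
o=bot.get_obs(); R=Ro.from_euler('xyz',o['tcp_rot'],degrees=True)
print('t',o['time'],'pos',np.round(o['ee_pos'],4),'rot',np.round(o['tcp_rot'],2),'F',np.round(o['wrist_force'],1),'open',round(o['opening'],4))
def go(x,y,z,yaw_rad):
    T=Ro.from_euler('xyz',[180,0,np.degrees(yaw_rad)],degrees=True)
    return np.round(R.inv().apply(np.array([x,y,z])-o['ee_pos'])/.04,3),np.round((R.inv()*T).as_rotvec(),3)
if len(sys.argv)>4: print(go(*map(float,sys.argv[1:5])))
E
python3 g.py 0.575 -0.122 0.16 1.225
```

```text
t 0.5 pos [0.2211 0.5036 0.2312] rot [-180.      0.    156.29] F [ 0.6 -0.4 -0.3] open 0.0852
(array([-14.388, -10.762,   1.782]), array([-0.   ,  0.   ,  1.503]))
```

Request:
step_arm(dr=[[0, 0, 0.1], [0, 0, 0.2], [0, 0, 0.3], [0, 0, 0.4], [0, 0, 0.5], [0, 0, 0.6], [0, 0, 0.7], [0, 0, 0.8]], xyz=[[-0.9, -0.65, 0], [-1.8, -1.3, 0], [-2.7, -2, 0], [-3.6, -2.6, 0], [-4.5, -3.3, 0], [-5.4, -4, 0], [-6.3, -4.6, 0], [-7.2, -5.3, 0]], gripper=[0.47, 0.47, 0.47, 0.47, 0.47, 0.47, 0.47, 0.47])

```text
time: 1.3
ee_pos: [0.4003, 0.1921, 0.2315]
tcp_rot: [180.0, -0.0, 110.2]
wrist_force: [0.8, 0.7, 0.2]
opening: 0.0402
```

```bash
python3 g.py 0.575 -0.122 0.16 1.225
```

```text
t 1.3 pos [0.4003 0.1921 0.2315] rot [ 1.7995e+02 -1.0000e-02  1.1023e+02] F [0.8 0.7 0.2] open 0.0402
(array([-8.88 ,  1.381,  1.787]), array([ 0.001, -0.   ,  0.699]))
```

Request:
step_arm(dr=[[0, 0, 0.09], [0, 0, 0.18], [0, 0, 0.27], [0, 0, 0.36], [0, 0, 0.45], [0, 0, 0.54], [0, 0, 0.63], [0, 0, 0.7]], xyz=[[-1.1, 0.17, 0], [-2.2, 0.34, 0], [-3.3, 0.5, 0], [-4.4, 0.7, 0], [-5.6, 0.9, 0], [-6.7, 1.05, 0.3], [-7.8, 1.2, 0.6], [-8.88, 1.38, 1.0]], gripper=[0.47, 0.47, 0.47, 0.47, 0.47, 0.47, 0.47, 0.47])

```text
time: 2.1
ee_pos: [0.5763, -0.1219, 0.1914]
tcp_rot: [179.9, -0.0, 70.1]
wrist_force: [0.4, 0.8, -0.2]
opening: 0.04
```

```bash
python3 g.py 0.575 -0.122 0.085 1.225; python3 - <<'E'
from workcell import bot
import cv2,numpy as np
for n in ['scene','wrist']:
    c=bot.camera(n); im=c['image'][:,:,::-1]
    if n=='scene': im=cv2.resize(im[130:330,180:447],None,fx=3,fy=3)
    cv2.imwrite(f'pics/{n}1.png',im)
E
```

```text
t 2.1 pos [ 0.5763 -0.1219  0.1914] rot [ 1.7992e+02 -1.0000e-02  7.0120e+01] F [ 0.4  0.8 -0.2] open 0.04
(array([-0.014, -0.033,  2.661]), array([ 0.001, -0.   , -0.001]))
```

View pics/scene1.png

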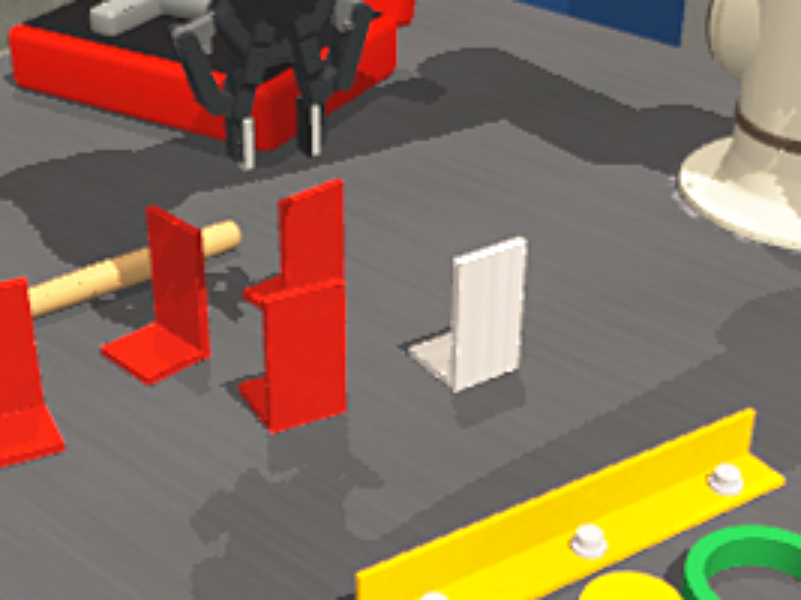

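View pics/wrist1.png

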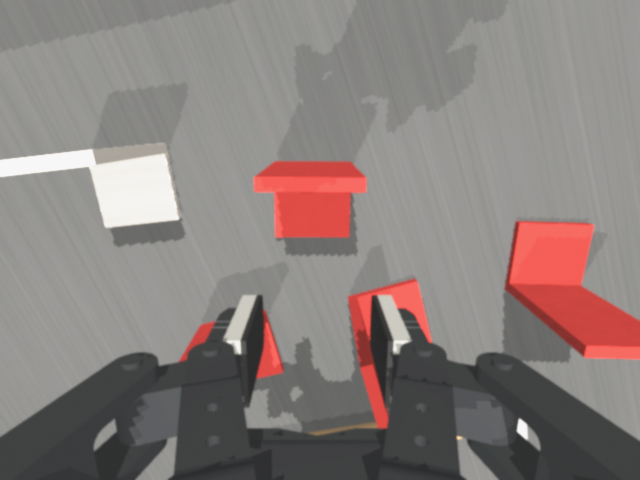

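The scene view shows the target bracket at crop (305,350). The fingers are up behind it, around (280,140), with no contact. In the wrist view it sits square at column 310, so it is aligned. I'll descend to push height.

Request:
step_arm(dr=[[0, 0, 0], [0, 0, 0], [0, 0, 0], [0, 0, 0], [0, 0, 0], [0, 0, 0], [0, 0, 0], [0, 0, 0]], xyz=[[0, 0, 0.5], [0, 0, 1], [0, 0, 1.5], [0, 0, 2.0], [0, 0, 2.5], [0, 0, 2.65], [0, 0, 2.65], [0, 0, 2.65]], gripper=[0.47, 0.47, 0.47, 0.47, 0.47, 0.47, 0.47, 0.47])

```text
time: 3.0
ee_pos: [0.5759, -0.1197, 0.0865]
tcp_rot: [179.9, -0.0, 70.4]
wrist_force: [-0.2, -0.6, 0.1]
opening: 0.0403
```

```bash
python3 g.py; python3 - <<'E'
from workcell import bot
import cv2,numpy as np
for n in ['scene','wrist']:
    c=bot.camera(n); im=c['image'][:,:,::-1]
    if n=='scene': im=cv2.resize(im[130:330,180:447],None,fx=3,fy=3)
    cv2.imwrite(f'pics/{n}2.png',im)
E
```

```text
t 3.0 pos [ 0.5759 -0.1197  0.0865] rot [ 1.7993e+02 -1.0000e-02  7.0370e+01] F [-0.2 -0.6  0.1] open 0.0403
```

View pics/scene2.png

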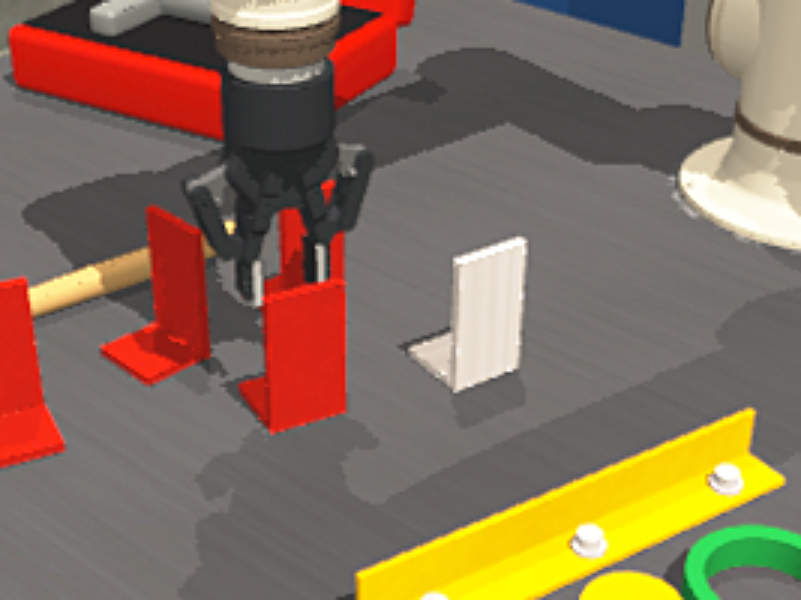

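View pics/wrist2.png

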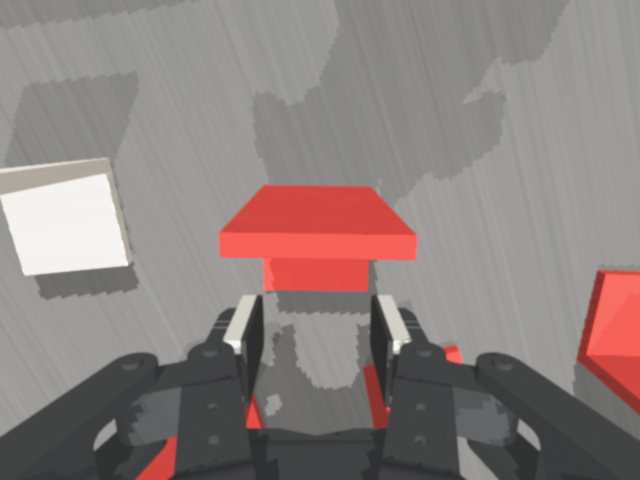

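The fingers stand square just behind the long leg (wrist columns 215–410, bracket 220–415). I'll push forward slowly.

Request:
step_arm(dr=[[0, 0, 0], [0, 0, 0], [0, 0, 0], [0, 0, 0], [0, 0, 0], [0, 0, 0], [0, 0, 0], [0, 0, 0]], xyz=[[0.15, 0, 0], [0.3, 0, 0], [0.4, 0, 0], [0.5, 0, 0], [0.6, 0, 0], [0.7, 0, 0], [0.75, 0, 0], [0.8, 0, 0]], gripper=[0.47, 0.47, 0.47, 0.47, 0.47, 0.47, 0.47, 0.47])

```text
time: 3.9
ee_pos: [0.5863, -0.0895, 0.0852]
tcp_rot: [-180.0, 0.0, 70.4]
wrist_force: [-0.2, -0.3, 0.1]
opening: 0.0399
```

```bash
python3 g.py; python3 - <<'E'
from workcell import bot
import cv2,numpy as np
for n in ['scene']:
    c=bot.camera(n); im=c['image'][:,:,::-1]
    if n=='scene': im=cv2.resize(im[130:330,180:447],None,fx=3,fy=3)
    cv2.imwrite(f'pics/{n}3.png',im)
E
```

```text
t 3.9 pos [ 0.5863 -0.0895  0.0852] rot [-180.      0.     70.35] F [-0.2 -0.3  0.1] open 0.0399
```

View pics/scene3.png

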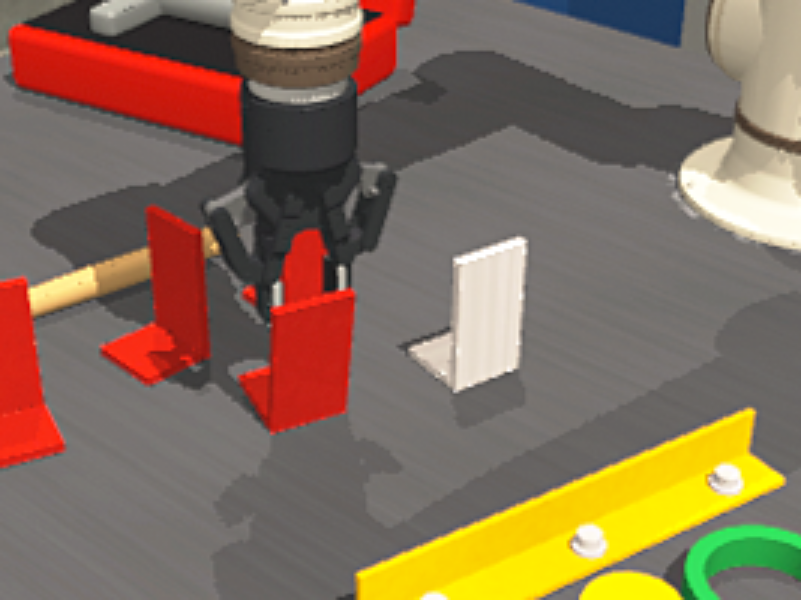

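The bracket is tipping: its top edge moved to crop (355,292) while the heel stayed at (270,430). I'll continue.

Request:
step_arm(dr=[[0, 0, 0], [0, 0, 0], [0, 0, 0], [0, 0, 0], [0, 0, 0], [0, 0, 0], [0, 0, 0], [0, 0, 0]], xyz=[[0.1, 0, 0], [0.2, 0, 0], [0.3, 0, 0], [0.4, 0, 0], [0.48, 0, 0], [0.56, 0, 0], [0.63, 0, 0], [0.7, 0, 0]], gripper=[0.47, 0.47, 0.47, 0.47, 0.47, 0.47, 0.47, 0.47])

```text
time: 4.75
ee_pos: [0.5957, -0.0631, 0.0853]
tcp_rot: [180.0, -0.0, 70.3]
wrist_force: [0.3, 1.0, 0.8]
opening: 0.0402
```

```bash
python3 g.py; python3 - <<'E'
from workcell import bot
import cv2,numpy as np
for n in ['scene']:
    c=bot.camera(n); im=c['image'][:,:,::-1]
    if n=='scene': im=cv2.resize(im[130:330,180:447],None,fx=3,fy=3)
    cv2.imwrite(f'pics/{n}4.png',im)
E
```

```text
t 4.75 pos [ 0.5957 -0.0631  0.0853] rot [180.    -0.    70.35] F [0.3 1.  0.8] open 0.0402
```

View pics/scene4.png

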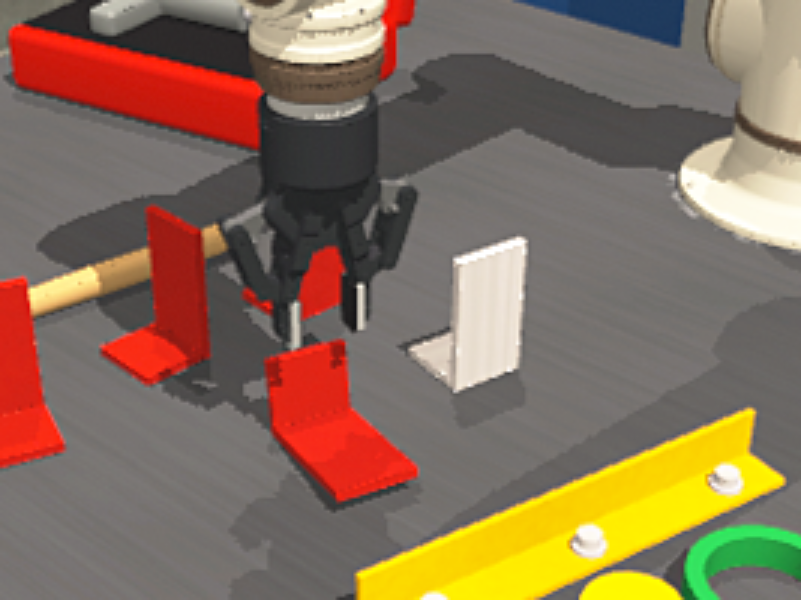

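The bracket has toppled onto its long leg (crop (340,440)). I'll back off behind the heel at this height and remeasure.

Request:
step_arm(dr=[[0, 0, 0], [0, 0, 0], [0, 0, 0], [0, 0, 0], [0, 0, 0], [0, 0, 0], [0, 0, 0], [0, 0, 0]], xyz=[[0, 0, -0.3], [-0.3, 0, -0.3], [-0.6, 0, -0.3], [-0.9, 0, -0.3], [-1.2, 0, -0.3], [-1.5, 0, -0.3], [-1.7, 0, -0.3], [-1.7, 0, -0.3]], gripper=[0.47, 0.47, 0.47, 0.47, 0.47, 0.47, 0.47, 0.47])

```text
time: 5.6
ee_pos: [0.5723, -0.1285, 0.0972]
tcp_rot: [-180.0, 0.0, 70.3]
wrist_force: [0.3, 0.4, -0.2]
opening: 0.0398
```

```bash
cat > m.py <<'E'
from h import *
from workcell import bot
import sys
k=sys.argv[1]
cs=bot.camera('scene'); ct=bot.camera('top'); 
rs=colmask(cs['image'],'red')
n,lab,st,ce=cv2.connectedComponentsWithStats(rs.astype(np.uint8))
gx,gy=[float(v) for v in sys.argv[2:4]]
n0=np.array([np.cos(1.30),np.sin(1.30)])
uv=proj(cs,np.array([[gx+.05*n0[0],gy+.05*n0[1],.008]]))[0].astype(int)
print('seed',uv,lab[uv[1],uv[0]],st[lab[uv[1],uv[0]]])
L=lab[uv[1],uv[0]]; m=(lab==L); s=st[L]
if L:
    w=(s[0]-8,s[0]+s[2]+8,s[1]-8,s[1]+s[3]+8)
    r=fit([(cs,m.astype(float),w,None)],LY,[gx,gy,1.25]); print('fit scene',np.round(r.x,4),r.fun,'of',m.sum())
    x,y,th=r.x
    for nm,b in(('mean',(.5652,.1256,1.30)),('scene',(.5648,.1246,1.2999))):
        e=np.array([x+.11*np.cos(th)-b[0],y+.11*np.sin(th)-b[1]]); c_,s_=np.cos(b[2]),np.sin(b[2])
        print('end in bar',nm,np.round([e@[c_,s_],e@[-s_,c_]],4),'ang',round(th-b[2],4))
cv2.imwrite(f'pics/s{k}.png',cv2.resize(cs['image'][130:330,180:447,::-1],None,fx=3,fy=3,interpolation=cv2.INTER_CUBIC))
cv2.imwrite(f'pics/t{k}.png',cv2.resize(ct['image'][170:330,220:440,::-1],None,fx=3.6,fy=3.6,interpolation=cv2.INTER_CUBIC))
E
python3 g.py; python3 m.py 5 0.5885 -0.085
```

```text
t 5.6 pos [ 0.5723 -0.1285  0.0972] rot [-1.7999e+02  1.0000e-02  7.0270e+01] F [ 0.3  0.4 -0.2] open 0.0398
seed [294 279] 10 [ 270  245   50   59 1602]
fit scene [ 0.5892 -0.0834  1.2133] 57.43137254901961 of 1602
end in bar mean [-0.0853 -0.0886] ang -0.0867
end in bar scene [-0.0843 -0.0887] ang -0.0866
```

View pics/s5.png

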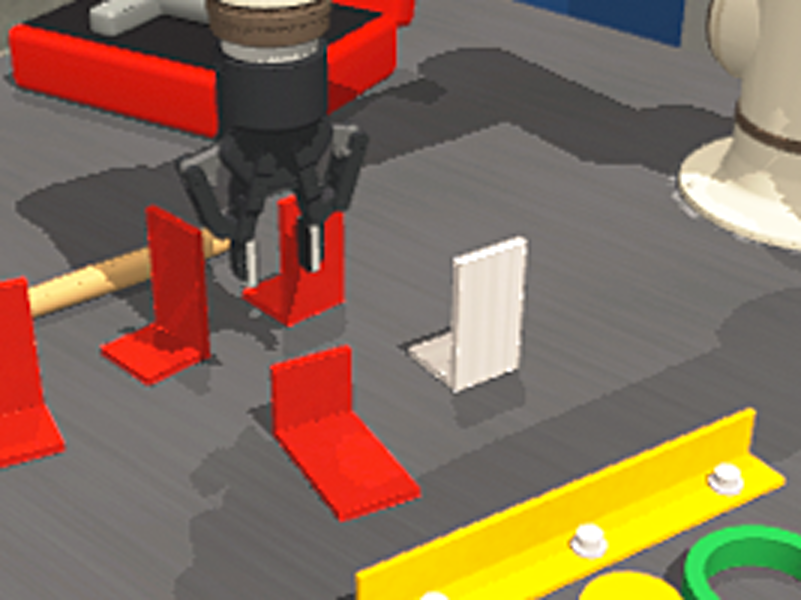

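View pics/t5.png

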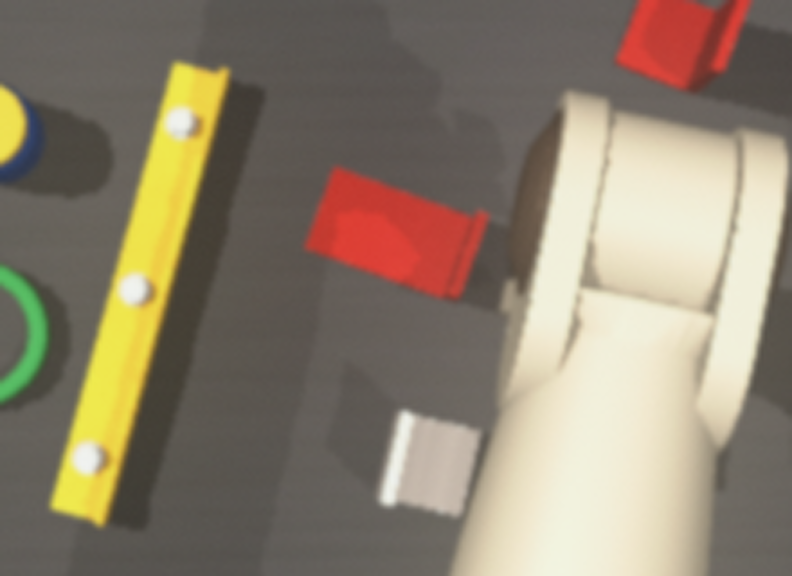

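The bracket lies flat: heel at (0.589, -0.083), end 85 mm from the bar, angle off by -0.087 rad. I'll turn the tool to the bar's angle and lower it behind the heel.

```bash
python3 g.py 0.5804 -0.1225 0.012 1.30
```

```text
t 5.7 pos [ 0.5727 -0.1275  0.0973] rot [-1.800e+02 -1.000e-02  7.032e+01] F [-0.  -0.1  0.1] open 0.04
(array([0.182, 0.139, 2.131]), array([-0.   , -0.   , -0.073]))
```

Request:
step_arm(dr=[[0, 0, -0.073], [0, 0, -0.073], [0, 0, -0.073], [0, 0, -0.073], [0, 0, -0.073], [0, 0, -0.073], [0, 0, -0.073], [0, 0, -0.073]], xyz=[[0.18, 0.14, 0.2], [0.18, 0.14, 0.5], [0.18, 0.14, 0.9], [0.18, 0.14, 1.3], [0.18, 0.14, 1.6], [0.18, 0.14, 1.85], [0.18, 0.14, 2.05], [0.18, 0.14, 2.1]], gripper=[0.35, 0.35, 0.35, 0.35, 0.35, 0.35, 0.35, 0.35])

```text
time: 6.5
ee_pos: [0.5801, -0.1224, 0.0123]
tcp_rot: [-179.9, 0.0, 74.5]
wrist_force: [-0.7, 0.4, 0.0]
opening: 0.03
```

```bash
python3 g.py; python3 - <<'E'
from workcell import bot
import cv2
c=bot.camera('wrist'); cv2.imwrite('pics/w6.png',c['image'][:,:,::-1])
E
```

```text
t 6.5 pos [ 0.5801 -0.1224  0.0123] rot [-179.94    0.     74.52] F [-0.7  0.4  0. ] open 0.03
```

View pics/w6.png

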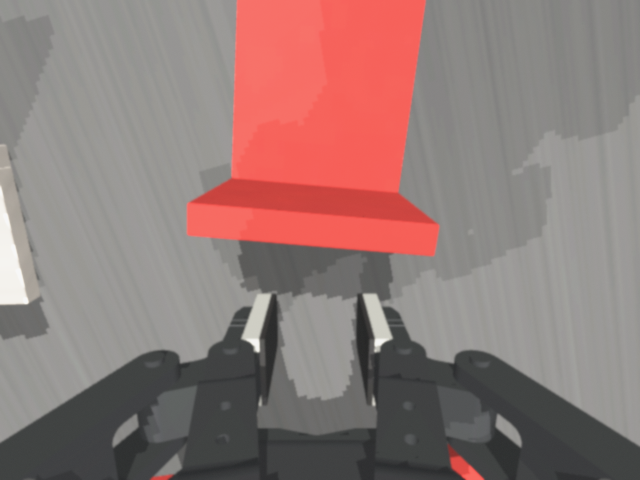

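Fingers are centred behind the heel (bracket columns 188–438, fingers 240–400). I'll push in steps.

Request:
step_arm(dr=[[0, 0, 0], [0, 0, 0], [0, 0, 0], [0, 0, 0], [0, 0, 0], [0, 0, 0], [0, 0, 0], [0, 0, 0]], xyz=[[0.2, 0, 0], [0.4, 0, 0], [0.5, 0, 0], [0.6, 0, 0], [0.7, 0, 0], [0.8, 0, 0], [0.9, 0, 0], [1.0, 0, 0]], gripper=[0.35, 0.35, 0.35, 0.35, 0.35, 0.35, 0.35, 0.35])

```text
time: 7.35
ee_pos: [0.5912, -0.0838, 0.0133]
tcp_rot: [180.0, 0.0, 74.5]
wrist_force: [-0.0, -3.0, 1.6]
opening: 0.0299
```

Request:
step_arm(dr=[[0, 0, 0], [0, 0, 0], [0, 0, 0], [0, 0, 0], [0, 0, 0], [0, 0, 0], [0, 0, 0], [0, 0, 0]], xyz=[[0.1, 0, 0], [0.2, 0, 0], [0.3, 0, 0], [0.4, 0, 0], [0.5, 0, 0], [0.6, 0, 0], [0.7, 0, 0], [0.8, 0, 0]], gripper=[0.35, 0.35, 0.35, 0.35, 0.35, 0.35, 0.35, 0.35])

```text
time: 8.15
ee_pos: [0.5997, -0.0528, 0.0133]
tcp_rot: [180.0, 0.0, 74.5]
wrist_force: [-0.8, -3.1, 1.7]
opening: 0.0303
```

```bash
python3 g.py; python3 m.py 7 0.600 -0.046;python3 - <<'E'
from workcell import bot
import cv2
c=bot.camera('wrist'); cv2.imwrite('pics/w7.png',c['image'][:,:,::-1])
E
```

```text
t 8.15 pos [ 0.5997 -0.0528  0.0133] rot [180.     0.    74.53] F [-0.8 -3.1  1.7] open 0.0303
seed [304 289] 9 [ 281  254   55   62 1726]
fit scene [ 0.6014 -0.0412  1.3003] 45.3843137254902 of 1726
end in bar mean [-0.0411 -0.0795] ang 0.0003
end in bar scene [-0.04   -0.0796] ang 0.0004
```

View pics/s7.png

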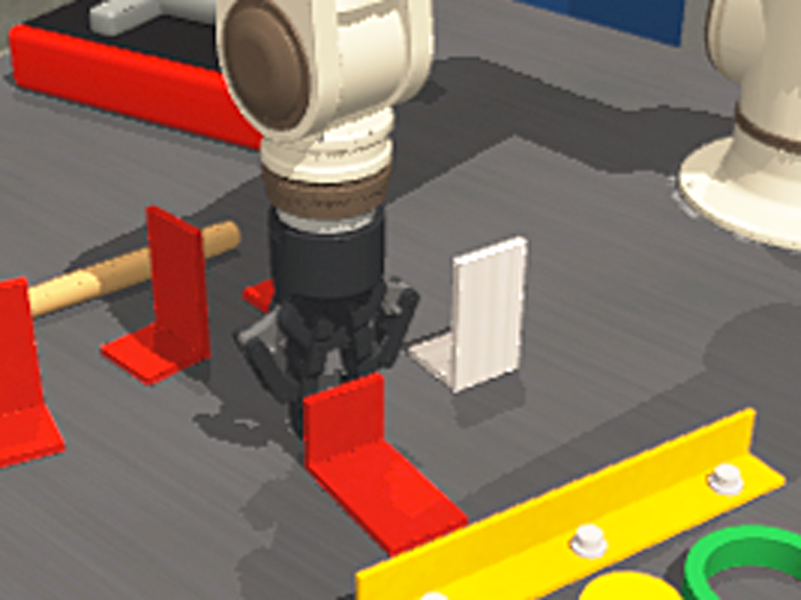

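View pics/w7.png

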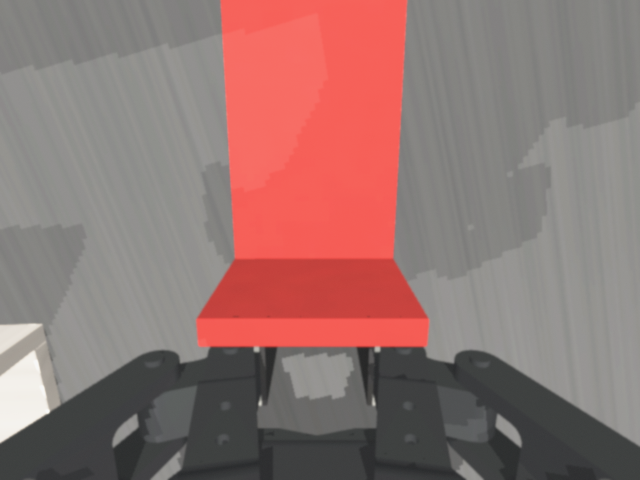

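It is now square (angle ≈ 0), with a gap of about 40 mm. I'll push 32 mm more, then creep.

Request:
step_arm(dr=[[0, 0, 0], [0, 0, 0], [0, 0, 0], [0, 0, 0], [0, 0, 0], [0, 0, 0], [0, 0, 0], [0, 0, 0]], xyz=[[0.1, 0, 0], [0.2, 0, 0], [0.3, 0, 0], [0.4, 0, 0], [0.5, 0, 0], [0.6, 0, 0], [0.7, 0, 0], [0.8, 0, 0]], gripper=[0.35, 0.35, 0.35, 0.35, 0.35, 0.35, 0.35, 0.35])

```text
time: 9.1
ee_pos: [0.6082, -0.0219, 0.0132]
tcp_rot: [-180.0, 0.0, 74.5]
wrist_force: [-0.0, -2.8, -1.0]
opening: 0.0298
```

Request:
step_arm(dr=[[0, 0, 0], [0, 0, 0], [0, 0, 0], [0, 0, 0], [0, 0, 0], [0, 0, 0], [0, 0, 0], [0, 0, 0]], xyz=[[0.02, 0, 0], [0.04, 0, 0], [0.06, 0, 0], [0.08, 0, 0], [0.1, 0, 0], [0.12, 0, 0], [0.12, 0, 0], [0.12, 0, 0]], gripper=[0.35, 0.35, 0.35, 0.35, 0.35, 0.35, 0.35, 0.35])

```text
time: 9.9
ee_pos: [0.6095, -0.0175, 0.0133]
tcp_rot: [180.0, -0.0, 74.5]
wrist_force: [-1.2, -1.3, 0.4]
opening: 0.0301
```

```bash
python3 g.py; python3 m.py 8 0.611 -0.007
```

```text
t 9.9 pos [ 0.6095 -0.0175  0.0133] rot [ 1.800e+02 -1.000e-02  7.453e+01] F [-1.2 -1.3  0.4] open 0.0301
seed [315 300] 9 [ 290  263   47   53 1414]
fit scene [ 0.6102 -0.0067  1.2825] 444.2274509803921 of 1414
end in bar mean [-0.0055 -0.0807] ang -0.0175
end in bar scene [-0.0044 -0.0808] ang -0.0174
```

View pics/t8.png

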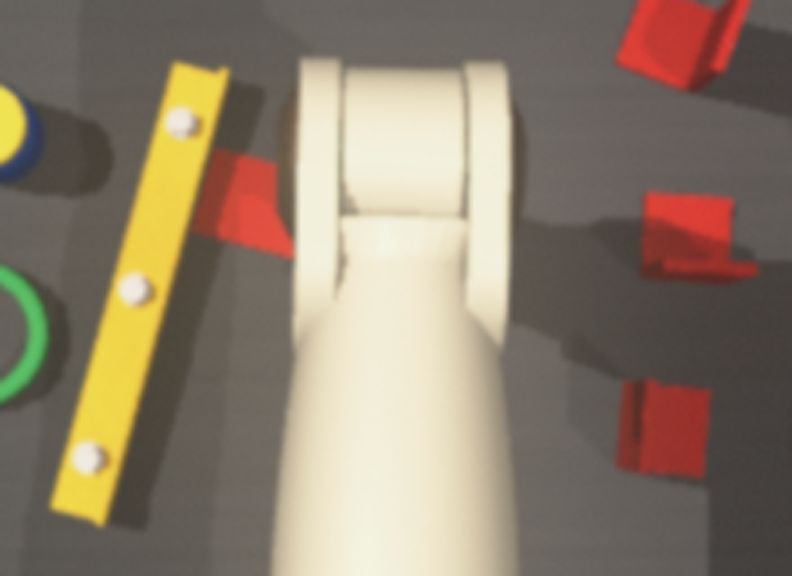

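About 4 mm of gap remains (the scene fit is now occluded by the bar; the tool travel agrees). I'll creep until the force rises.

Request:
step_arm(dr=[[0, 0, 0], [0, 0, 0], [0, 0, 0], [0, 0, 0], [0, 0, 0], [0, 0, 0], [0, 0, 0], [0, 0, 0]], xyz=[[0.01, 0, 0], [0.02, 0, 0], [0.03, 0, 0], [0.04, 0, 0], [0.05, 0, 0], [0.06, 0, 0], [0.07, 0, 0], [0.08, 0, 0]], gripper=[0.35, 0.35, 0.35, 0.35, 0.35, 0.35, 0.35, 0.35])

```text
time: 10.8
ee_pos: [0.6102, -0.0149, 0.0134]
tcp_rot: [180.0, 0.1, 74.5]
wrist_force: [-1.6, -7.2, 0.7]
opening: 0.03
```

Request:
step_arm(dr=[[0, 0, 0], [0, 0, 0], [0, 0, 0], [0, 0, 0], [0, 0, 0], [0, 0, 0], [0, 0, 0], [0, 0, 0]], xyz=[[0.005, 0, 0], [0.01, 0, 0], [0.015, 0, 0], [0.02, 0, 0], [0.025, 0, 0], [0.03, 0, 0], [0.03, 0, 0], [0.03, 0, 0]], gripper=[0.35, 0.35, 0.35, 0.35, 0.35, 0.35, 0.35, 0.35])

```text
time: 11.6
ee_pos: [0.6102, -0.0149, 0.0134]
tcp_rot: [-180.0, 0.2, 74.5]
wrist_force: [-4.4, -11.9, 3.0]
opening: 0.0295
```

Contact: the tool has stopped moving and the force has risen to about 12 N. I'll press a little more to seat it, then back off.

Request:
step_arm(dr=[[0, 0, 0], [0, 0, 0], [0, 0, 0], [0, 0, 0], [0, 0, 0], [0, 0, 0], [0, 0, 0], [0, 0, 0]], xyz=[[0.01, 0, 0], [0.02, 0, 0], [0.03, 0, 0], [0.04, 0, 0], [0.04, 0, 0], [0.04, 0, 0], [0.04, 0, 0], [0.04, 0, 0]], gripper=[0.35, 0.35, 0.35, 0.35, 0.35, 0.35, 0.35, 0.35])

```text
time: 12.4
ee_pos: [0.6103, -0.0148, 0.0138]
tcp_rot: [180.0, 0.3, 74.4]
wrist_force: [-6.3, -19.2, 6.6]
opening: 0.0299
```

Request:
step_arm(dr=[[0, 0, 0], [0, 0, 0], [0, 0, 0], [0, 0, 0], [0, 0, 0], [0, 0, 0], [0, 0, 0], [0, 0, 0]], xyz=[[-0.03, 0, 0], [-0.06, 0, 0], [-0.1, 0, 0], [-0.15, 0, 0], [-0.3, 0, 0], [-0.6, 0, 0], [-0.9, 0, 0], [-1.0, 0, 0]], gripper=[0.35, 0.35, 0.35, 0.35, 0.35, 0.35, 0.35, 0.35])

```text
time: 13.2
ee_pos: [0.5999, -0.0519, 0.0133]
tcp_rot: [-180.0, 0.0, 74.5]
wrist_force: [0.2, -0.1, -0.3]
opening: 0.0297
```

Request:
step_arm(dr=[[0, 0, 0], [0, 0, 0], [0, 0, 0], [0, 0, 0], [0, 0, 0], [0, 0, 0], [0, 0, 0], [0, 0, 0]], xyz=[[0, 0, -0.5], [0, 0, -1.2], [0, 0, -2.2], [0, 0, -3.2], [0, 0, -4.2], [-0.5, 0, -5], [-1, 0, -5], [-1.5, 0, -5]], gripper=[0.35, 0.35, 0.35, 0.35, 0.35, 0.35, 0.35, 0.35])

```text
time: 14.0
ee_pos: [0.5846, -0.1092, 0.2148]
tcp_rot: [179.9, -0.0, 74.5]
wrist_force: [-0.5, 0.2, -1.3]
opening: 0.0295
```

```bash
python3 g.py; python3 m.py 9 0.612 -0.004; python3 - <<'E'
from h import *
from workcell import bot
ct=bot.camera('top')
cv2.imwrite('pics/topfull9.png',ct['image'][:,:,::-1])
E
```

```text
t 14.0 pos [ 0.5846 -0.1092  0.2148] rot [ 1.7985e+02 -2.0000e-02  7.4530e+01] F [-0.5  0.2 -1.3] open 0.0295
seed [316 300] 13 [ 291  263   46   53 1372]
fit scene [ 0.6126 -0.003   1.3255] 464.6235294117647 of 1372
end in bar mean [-0.0013 -0.0773] ang 0.0255
end in bar scene [-0.0002 -0.0774] ang 0.0256
```

View pics/t9.png

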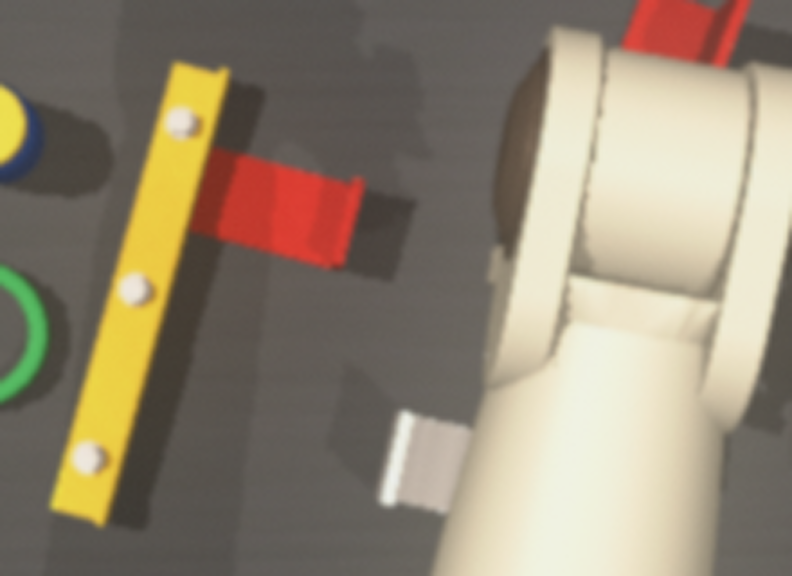

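View pics/s9.png

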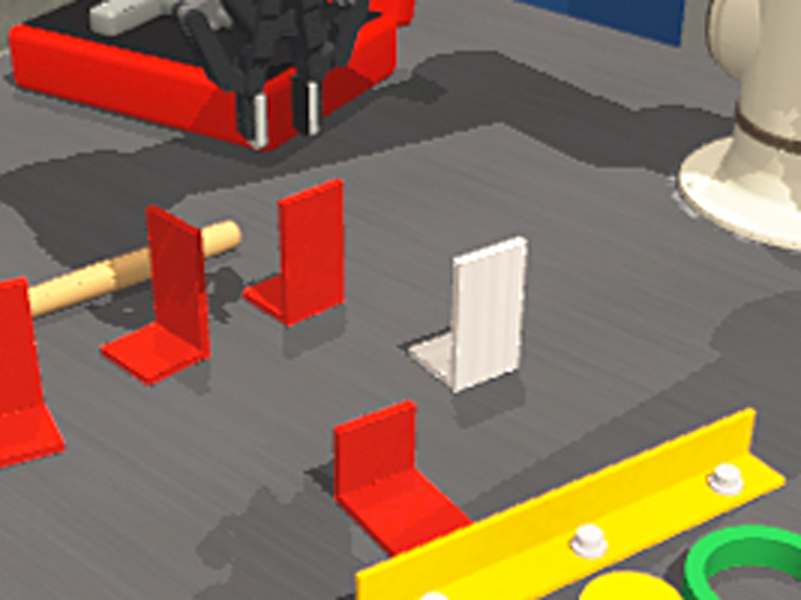

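The bracket sits against the bar in both views, and the bare bracket hasn't moved. I'll refit with the bar's pixels ignored.

```bash
python3 - <<'E'
from h import *
from workcell import bot
ct=bot.camera('top'); cs=bot.camera('scene')
def ev(p,b):
    x,y,th=p; e=np.array([x+.11*np.cos(th)-b[0],y+.11*np.sin(th)-b[1]]); c_,s_=np.cos(b[2]),np.sin(b[2])
    return np.round([e@[c_,s_],e@[-s_,c_],th-b[2]],4)
for nm,c,w,b in(('top',ct,(255,335,200,255),(.5656,.1266,1.2998)),('scene',cs,(280,350,255,330),(.5648,.1246,1.2999))):
    m=colmask(c['image'],'red').astype(float)
    y=render(c,BAR,b,(0,640,0,480))>0.02
    y=cv2.dilate((y|colmask(c['image'],'yellow')).astype(np.uint8),np.ones((3,3)))>0
    r=fit([(c,m,w,y)],LY,[.612,-.004,1.30]); print(nm,np.round(r.x,4),r.fun,'end in bar',ev(r.x,b))
    fx=[]; 
    bt=colmask(c['image'],'bare')
    w2=(315,362,275,322) if nm=='top' else (310,362,200,268)
    if nm=='scene': r=fit([(c,bt,w2,None)],UP,[.457,-.024,1.32]); print('bare',np.round(r.x,4))
E
```

```text
top [ 0.6127 -0.0014  1.3034] 34.55294117647059 end in bar [-0.0007 -0.0793  0.0036]
scene [ 0.6134 -0.0025  1.3309] 30.686274509803923 end in bar [ 0.0005 -0.0774  0.031 ]
bare [ 0.4561 -0.025   1.3153]
```

```bash
python3 -c "
from workcell import bot
print(bot.job_done())"
```

```text
the job is handed in; nothing more can be done
None
```

I pushed the red bracket farthest to the robot's left over its heel until it fell onto its long leg. I then pushed it, squared by the two fingertips, about 85 mm along the table until it met the stop bar. The force rose to about 20 N with no further movement, so I backed the arm clear. The job was handed in at about 14 s of the 51 s allowed; it gave no verdict.

| Last check (after backing off) | Top view | Scene view | Allowed |
|---|---|---|---|
| End of long leg from the bar face | -0.7 mm | +0.5 mm | -4 to +3 mm |
| Position along the bar | -79 mm | -77 mm | ±135 mm |
| Angle to the bar | 0.004 rad | 0.031 rad | 0.06 rad |

The two views disagree on the angle, but both are within the limit. The bar partly hides the bracket in both views, so I had to leave its pixels out of these fits.

- **Bare bracket:** it has not moved in the scene view, to within 0.1 mm.
- **Tape, jar and hammer:** I never moved the arm near them, but I did not measure them again at the end.

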